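Potted plants back on their saucers

ROBOT

A 6-joint arm with a two-finger parallel gripper is mounted at the origin on the work surface. World frame = base frame: x ahead of the robot, y to its left, z up, the work surface at z = 0. Lengths are in m, angles in rad, forces in N, time in s.
With the tool pointing down it reaches from about 0.35 to 0.8 m from the base axis. Payload 7.3 kg.
Tool frame: the origin (TCP) lies at the very end of the fingers, on their centre line; the grasp point (between the pads) lies 19 mm behind it; z points along the fingers, y is the line along which they close (so a half turn about z gives the same grasp; the last joint's range is limited). The gripper opens to 85 mm and grips with 20 to 120 N. Pads are 22 mm wide; open, the fingers measure 114 mm over their backs; the gripper's body (76 mm by 85 mm) begins 54 mm behind the grasp point. The pads swing forward as they close: fully open they stand 13 mm farther back than shut.
Start: joints at [1.105, 0.342, 1.524, -0, 1.275, -0.146], TCP at [0.165, 0.498, 0.231] pointing down, gripper open.
Joint ranges: [-2.53, 2.53], [-0.77, 2.02], [0.04, 2.7], [-1, 4.14], [0.28, 2.66], [-3.11, 3.11]. Speed limits (rad/s): [2.57, 2.57, 3.14, 3.14, 3.14, 3.14].

INTERFACE

Orientations are given as a unit quaternion [x, y, z, w].
In Python, from rig import manip gives the robot as it stands. The module is installed in compiled form; this text tells all that it offers.
- The arm moves only by the shell command python3 -m creep 'ROWS' [FORCE]. ROWS is a JSON object whose one key "plan" holds one flat list of numbers, 5 for each row, row after row: the finger opening in m, from 0 to 0.0854, then the shift along the tool's x, y, z in m, then the turn about the tool's z in rad. In form: {"plan": [gripper, x, y, z, turn, gripper, x, y, z, turn, ...]}. A call has 1 to 10 rows; each row is the pose to reach, as a shift and turn from the pose commanded when the call began, along the tool's axes at that moment; what a row does not reach only later rows make up. A row lasts 1/8 s, in which the tool goes at most 62.5 mm and 10.7 degrees, less where a joint would pass 70% of its speed; a pose out of reach is approached as far as the arm can. A call with a gripper value outside its range is refused whole. The fingers move at their own pace and stop on an object; FORCE is the grip in N (left out, the last holds). Time passes only in rows, so rows that repeat a pose let the fingers close. It gives the time, the measured TCP pose, the force, the opening and the grip force at its end, in the units of the state.
- manip.observe(): the state, without advancing time (a new reading comes with each control period).
- manip.read_camera(name): name is "scene" or "side" or "wrist"; returns a dict with "color" (420x560x3 uint8, blue, green, red), "fovy" (degrees; the focal length in pixels is half the picture's height over the tangent of half this angle, whatever the lens; pixels are square), "cx", "cy" (the principal point, pixels), "extrinsics" (4x4, takes a point from camera to world coordinates); the wrist camera has in their place "tool_from_camera" (4x4, takes a point from camera to tool coordinates, whose origin is the TCP and whose axes are the flange's). Camera axes: x right, y down, z forward; pixel columns grow to the right and rows downward; lengths in m; the calibration is good to about 2 mm. A picture is of the moment at which its call begins: read the wrist's pose just before it. There is no depth.
- manip.sign_off(): hands the job in; it is judged then, once.
The state is a dict: "clock": time; "joints": joint angles; "qvel": joint speeds; "effort": joint torques, N m; "position": TCP position; "ee_rot": TCP orientation; "force": force on the tool from outside, world axes, zero at the start; "moment": the same for the moment, N m; "gripper_width": finger opening in m; "finger_force": force on a finger pad.
Only numpy, scipy, OpenCV 4.12 (cv2) and the standard library are available. Lean on these libraries where they do the work, as an engineer would, in place of code of your own. Each camera call takes 0.05 s, during which the arm holds its last target. There are 200 camera calls.

TASK

The four little planters on the dresser have been watered and drained: put each one back on the empty saucer of its own shape and size (large round, small round, square, oblong), standing flat inside the saucer's rim. Keep the plants upright, set them down gently without dropping them, and leave the saucers, the alarm clock and the candle where they are.

Things in the scene. Friction and masses are not known exactly. Their poses are not given: they have to be found in the camera images.
- pot_large_round: White ceramic planter, round, straight-sided, 66 mm across, 62 mm high, holding a broad pale-green rosette succulent; 78 mm high in all, the plant inside the pot's outline. Stands upright. Weighs 0.09 to 0.4 kg. Origin: centre of the underside, on the dresser top at the start; z up.
- pot_small_round: White ceramic planter, round, straight-sided, 46 mm across, 46 mm high, holding one ball cactus; 67 mm high in all, the plant inside the pot's outline. Stands upright. Weighs 0.09 to 0.4 kg. Origin: centre of the underside, on the dresser top at the start; z up.
- pot_square: White ceramic planter, square, 56 by 56 mm, upright walls, 56 mm high, holding a spiky green plant; 85 mm high in all, the plant inside the pot's outline. Stands upright. x and y axes lie square to its sides. Weighs 0.09 to 0.4 kg. Origin: centre of the underside, on the dresser top at the start; z up.
- pot_oblong: White ceramic trough planter, 92 mm long (its x axis) by 46 mm wide (its y axis), upright walls, 50 mm high, holding a row of three small plants; 73 mm high in all, the plants inside the pot's outline. Stands upright. Weighs 0.09 to 0.4 kg. Origin: centre of the underside, on the dresser top at the start; z up.
- saucer_large_round: White ceramic drip saucer, empty, rim 10 mm high, floor 4 mm thick, loose. Round, 90 mm across outside, 82 mm inside the rim. Origin: centre of the underside; z up.
- saucer_small_round: White ceramic drip saucer, empty, rim 10 mm high, floor 4 mm thick, loose. Round, 72 mm across outside, 64 mm inside the rim. Origin: centre of the underside; z up.
- saucer_square: White ceramic drip saucer, empty, rim 10 mm high, floor 4 mm thick, loose. Square, 84 mm outside, 76 mm inside the rim; x and y axes lie square to its sides. Origin: centre of the underside; z up.
- saucer_oblong: White ceramic drip saucer, empty, rim 10 mm high, floor 4 mm thick, loose. Oblong, 120 by 74 mm outside, 112 by 66 mm inside the rim; the long way is its x axis. Origin: centre of the underside; z up.
- clock: Bystander: small white alarm clock, 38 mm deep (x), 76 mm wide (y), 72 mm high, loose; the dial faces its -x. Origin: centre of the underside.
- candle: Bystander: amber glass candle jar with a wooden lid, 69 mm across, 62 mm high, loose. Origin: centre of the underside.
Things that resemble listed ones, but are neither listed nor needed, are in the scene too. What is shaped like the pot_square but blue is not meant.

How it is judged:
By the outcome, as a careful person would: the job done as asked, in the order asked, and still so for the second after the job is handed in, with the robot touching nothing.
It also fails if it takes over 115 s, if anything falls off the work surface, if the arm or the gripper's body presses on something with over 40 N, if the wrist force passes 120 N, or if a joint passes its speed limit or range.

## Working session

There is one attempt and no reset: what is moved stays moved. The work goes in short steps, Python scripts to look and compute and a shell command to move; the robot and the scene stay as the last step left them, time stands still between calls to the robot, and variables do not carry over. Pictures are saved under pics/ and viewed, at most 17 in all, crops included, and the job is handed in when it is done.

```bash
mkdir -p pics
cat > h.py <<'E'
import numpy as np, cv2
from rig import manip
def snap(name,f):
    s=manip.observe(); c=manip.read_camera(name); cv2.imwrite('pics/'+f,c['color']); return s,c
E
python3 - <<'E'
from h import *
import pickle
print(manip.observe())
d={}
for n in ['scene','side','wrist']:
    s,c=snap(n,n+'0.png'); d[n]=(s,c)
    print(n,c['fovy'],c['cx'],c['cy'],c.get('extrinsics',c.get('tool_from_camera')).round(3).tolist())
pickle.dump(d,open('d0.pkl','wb'))
E
```

```text
{'clock': 0.0, 'joints': array([ 1.10497276e+00,  3.42714370e-01,  1.52505777e+00, -2.54629050e-06,
        1.27538863e+00, -1.45980971e-01]), 'qvel': array([ 0.00134823,  0.00023393,  0.00182601, -0.00018298, -0.00065237,
       -0.00056432]), 'effort': array([ 9.99071890e-04, -4.33685589e+01, -2.46023297e+01, -1.20701299e-05,
        7.62073381e-03,  5.88292210e-05]), 'position': array([0.16485002, 0.49800832, 0.23061607]), 'ee_rot': array([ 1.59240093e-01,  9.87239575e-01, -7.48023029e-04, -2.34960056e-04]), 'force': array([-0.42478931,  0.16894841, -0.27211339]), 'moment': array([0.01227572, 0.0145456 , 0.03854121]), 'finger_force': 0.0, 'gripper_width': 0.08550728626245623}
scene 48.27265765461904 276.6957358601317 210.67071815934534 [[0.586, 0.665, -0.462, 1.024], [0.81, -0.484, 0.332, -0.394], [-0.003, -0.569, -0.822, 0.969], [0.0, 0.0, 0.0, 1.0]]
side 57.98524910335153 286.6745970633576 213.87129065930586 [[0.98, -0.147, 0.135, 0.375], [-0.2, -0.751, 0.629, -0.451], [0.009, -0.643, -0.765, 0.593], [0.0, 0.0, 0.0, 1.0]]
wrist 66.72371069868666 280.55531056833655 209.28625352259425 [[-0.001, -0.958, -0.286, 0.073], [1.0, -0.001, -0.001, 0.001], [0.001, -0.286, 0.958, -0.143], [0.0, 0.0, 0.0, 1.0]]
```

View pics/scene0.png

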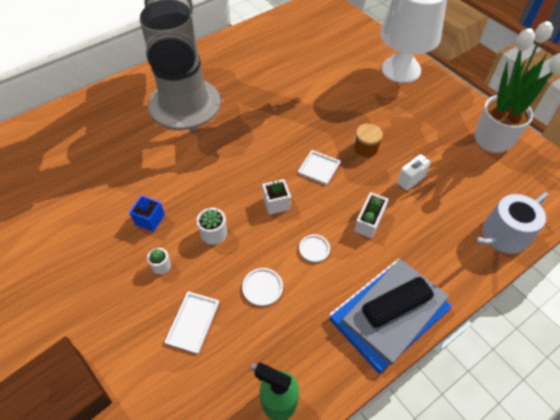

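View pics/side0.png

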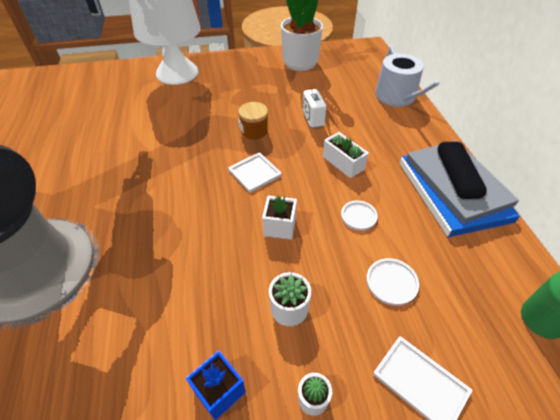

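The scene picture shows:
- **Pots:** small round (159,261), large round (211,226), square (277,196), oblong (372,214).
- **Saucers:** oblong (192,322), large round (262,287), small round (314,248), square (319,167).
- **Bystanders and decoy:** candle (368,140), clock (414,172), blue decoy (147,213).

The side picture agrees with this. I'll fit the outlines in both cameras.

```bash
cat > fit.py <<'E'
from h import *
import pickle
from scipy.optimize import minimize
d=pickle.load(open('d0.pkl','rb'))
def proj(c,P):
    E=c['extrinsics']; q=(P-E[:3,3])@E[:3,:3]
    f=c['color'].shape[0]/2/np.tan(np.radians(c['fovy']/2))
    return q[:,:2]/q[:,2:]*f+[c['cx'],c['cy']]
def ray(c,uv,z):
    E=c['extrinsics']; f=c['color'].shape[0]/2/np.tan(np.radians(c['fovy']/2))
    r=E[:3,:3]@np.array([(uv[0]-c['cx'])/f,(uv[1]-c['cy'])/f,1]); p=E[:3,3]
    return (p+r*(z-p[2])/r[2])[:2]
a=np.linspace(0,2*np.pi,48,endpoint=False)
def rnd(D): return np.c_[np.cos(a),np.sin(a)]*D/2
def box(l,w): return np.array([[1,1],[-1,1],[-1,-1],[1,-1]])*[l/2,w/2]
O={'pot_large_round':(rnd(.066),.062,(211,226),(290,300)),'pot_small_round':(rnd(.046),.046,(159,261),(315,393)),
'pot_square':(box(.056,.056),.056,(277,196),(280,217)),'pot_oblong':(box(.092,.046),.05,(372,214),(346,154)),
'saucer_large_round':(rnd(.09),.01,(262,287),(393,282)),'saucer_small_round':(rnd(.072),.01,(314,248),(360,215)),
'saucer_square':(box(.084,.084),.01,(319,167),(255,172)),'saucer_oblong':(box(.12,.074),.01,(192,322),(422,380))}
S=4
def mask(c,uv):
    img=c['color']; hsv=cv2.cvtColor(img,cv2.COLOR_BGR2HSV)
    big=cv2.resize(img,None,fx=S,fy=S,interpolation=cv2.INTER_CUBIC)
    b=big[...,0].astype(int); r=big[...,2].astype(int)
    m=((b>0.55*r)&(b>60)).astype(np.uint8)
    m=cv2.morphologyEx(m,cv2.MORPH_OPEN,np.ones((5,5)))
    n,l,st,ce=cv2.connectedComponentsWithStats(m)
    dist=[min(np.hypot(*(np.argwhere(l==i)[::7,::-1]/S-uv).T)) if st[i,4]>300 else 1e9 for i in range(1,n)]
    # largest component with a pixel within 18 px
    k=max((i for i in range(1,n) if dist[i-1]<18),key=lambda i:st[i,4])
    o=np.zeros_like(m); cs,_=cv2.findContours((l==k).astype(np.uint8),cv2.RETR_EXTERNAL,cv2.CHAIN_APPROX_NONE)
    cv2.drawContours(o,[cv2.convexHull(np.vstack(cs))],-1,1,-1); return o
def outline(o,p):
    R=np.array([[np.cos(p[2]),-np.sin(p[2])],[np.sin(p[2]),np.cos(p[2])]])
    q=o[0]@R.T+p[:2]; return np.vstack([np.c_[q,np.full(len(q),z)] for z in (0,o[1])])
def sil(c,o,p):
    h=cv2.convexHull(((proj(c,outline(o,p))+.5)*S-.5).astype(np.float32)); m=np.zeros((420*S,560*S),np.uint8)
    cv2.fillConvexPoly(m,np.round(h*16).astype(np.int32),1,shift=4); return m
if __name__=='__main__':
    res={}; cs=[d['scene'][1],d['side'][1]]; vis=[c['color'].copy() for c in cs]
    vis=[cv2.resize(v,None,fx=S,fy=S,interpolation=cv2.INTER_CUBIC) for v in vis]
    for n,o in O.items():
        M=[mask(c,np.array(o[2+i])) for i,c in enumerate(cs)]
        xy=[ray(c,o[2+i],o[1]*.5) for i,c in enumerate(cs)]
        def cost(p,idx=(0,1)): return sum((sil(cs[i],o,p)^M[i]).sum()/M[i].sum() for i in idx)
        best=None
        for y0 in ([0] if 'round' in n else np.arange(0,np.pi if 'oblong' in n else np.pi/2,np.pi/12)):
            r=minimize(cost,[*np.mean(xy,0),y0],method='Nelder-Mead',options=dict(initial_simplex=np.array([*np.mean(xy,0),y0])+np.array([[0,0,0],[.01,0,0],[0,.01,0],[0,0,.15]]),maxiter=90))
            if best is None or r.fun<best.fun: best=r
        res[n]=best.x; each=[minimize(lambda p:cost(p,(i,)),best.x,method='Nelder-Mead',options=dict(initial_simplex=best.x+np.array([[0,0,0],[.005,0,0],[0,.005,0],[0,0,.1]]),maxiter=80)).x.round(4) for i in (0,1)]
        print(n,best.x.round(4),round(best.fun,3),'indiv',each[0],each[1])
        for i in (0,1):
            h=cv2.convexHull(((proj(cs[i],outline(o,best.x))+.5)*S).astype(np.float32)).astype(int); cv2.polylines(vis[i],[h],True,(0,255,0),1)
    pickle.dump(res,open('res.pkl','wb'))
    v0=cv2.resize(vis[0][130*S:360*S,120*S:440*S],(800,575)); cv2.imwrite('pics/fit_scene.png',v0)
    v1=cv2.resize(vis[1][80*S:420*S,170*S:490*S],(565,600)); cv2.imwrite('pics/fit_side.png',v1)
    for nm,u in (('candle',(368,127)),('clock',(414,162))): print(nm,ray(cs[0],u,.065))
    for nm,u in (('candle',(253,112)),('clock',(313,98))): print(nm,ray(cs[1],u,.065))
    for nm,u in (('books',(400,262)),('phone',(398,300)),('lamp',(400,70)),('spray',(280,395)),('books2',(331,318)),('books3',(450,305)),('blue',(147,205)),('green head',(272,376)),('plant',(500,130))): print(nm,ray(cs[0],u,.03).round(3))
E
python3 fit.py
```

```text
pot_large_round [ 0.442  -0.1671  0.0208] 0.064 indiv [ 0.4414 -0.1661  0.0136] [ 0.442  -0.1672  0.0189]
pot_small_round [ 0.4468 -0.3129  0.1218] 0.08 indiv [ 0.4464 -0.3122  0.1811] [ 0.4469 -0.3133  0.1801]
pot_square [0.4593 0.0084 1.2072] 0.116 indiv [0.4587 0.0097 1.2664] [0.4595 0.0087 1.1922]
pot_oblong [0.6381 0.1642 2.0298] 0.122 indiv [0.6376 0.1651 2.0205] [0.6382 0.1638 2.0817]
saucer_large_round [ 0.6308 -0.1544  0.0756] 0.074 indiv [ 0.6308 -0.1545  0.0883] [ 0.6312 -0.1549  0.0456]
saucer_small_round [0.6215 0.0028 0.0733] 0.088 indiv [0.6215 0.0029 0.0724] [0.6216 0.0024 0.1119]
saucer_square [0.4324 0.1677 0.4604] 0.184 indiv [0.4336 0.169  0.428 ] [0.4324 0.1677 0.4604]
saucer_oblong [ 0.6096 -0.3228  2.2195] 0.125 indiv [ 0.61   -0.3229  2.229 ] [ 0.6096 -0.3228  2.2195]
candle [0.43927838 0.32701918]
clock [0.59885618 0.33794377]
candle [0.45274818 0.30394429]
clock [0.60534036 0.33389072]
books [0.775 0.127]
phone [0.839 0.058]
lamp [0.294 0.598]
spray [ 0.848 -0.262]
books2 [ 0.786 -0.084]
books3 [0.912 0.14 ]
blue [ 0.295 -0.264]
green head [ 0.81  -0.254]
plant [0.64  0.641]
```

View pics/fit_scene.png

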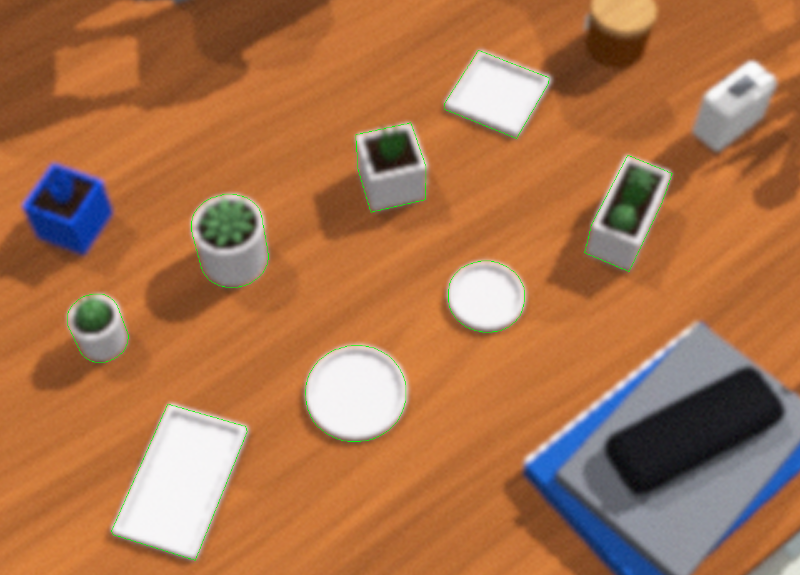

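The fits match the outlines and the two cameras agree to about 1 mm. Next is a helper that turns world waypoints into tool-frame shifts.

```bash
cat > go.py <<'E'
# usage: go.py x,y,z,yaw ...   (yaw = world direction of closing axis; nearest half turn)
import sys
from h import *
from scipy.spatial.transform import Rotation as Ro
s=manip.observe(); R=Ro.from_quat(s['ee_rot']).as_matrix(); y0=np.arctan2(R[1,1],R[0,1])
print('t',round(s['clock'],2),'pos',s['position'].round(4),'yaw',round(y0,3),'q6',round(s['joints'][5],3),'w',round(s['gripper_width'],4))
for a in sys.argv[1:]:
    x,y,z,w=map(float,a.split(',')); t=-((w-y0+np.pi/2)%np.pi-np.pi/2)
    print(a,'->',(R.T@(np.array([x,y,z])-s['position'])).round(4),'turn',round(t,3),'q6 end ~',round(np.arctan2(y,x)-(y0-t),2))
E
python3 go.py 0.45,0.12,0.20,0.3 0.442,-0.167,0.15,-0.3 0.442,-0.167,0.02,-0.3
```

```text
t 0.15 pos [0.1649 0.4981 0.2308] yaw 1.251 q6 -0.146 w 0.0856
0.45,0.12,0.20,0.3 -> [-0.3895 -0.2693  0.031 ] turn 0.951 q6 end ~ -0.04
0.442,-0.167,0.15,-0.3 -> [-0.4722 -0.5442  0.0813] turn 1.551 q6 end ~ -0.06
0.442,-0.167,0.02,-0.3 -> [-0.4722 -0.544   0.2113] turn 1.551 q6 end ~ -0.06
```

```bash
python3 -m creep '{"plan":[0.085,-0.39,-0.269,0.031,0.951,0.085,-0.39,-0.269,0.031,0.951,0.085,-0.39,-0.269,0.031,0.951,0.085,-0.39,-0.269,0.031,0.951,0.085,-0.39,-0.269,0.031,0.951,0.085,-0.39,-0.269,0.031,0.951,0.085,-0.39,-0.269,0.031,0.951,0.085,-0.472,-0.544,0.081,1.551,0.085,-0.472,-0.544,0.081,1.551,0.085,-0.472,-0.544,0.081,1.551]}' 30; python3 go.py 0.442,-0.167,0.13,-0.3 0.442,-0.167,0.02,-0.3
```

```text
clock: 1.4
position: [0.4361, -0.0366, 0.1718]
ee_rot: [0.795, 0.606, 0.0, 0.0]
force: [0.3, 0.2, 0.1]
gripper_width: 0.085
finger_force: 0.0
t 1.4 pos [ 0.4361 -0.0366  0.1718] yaw -0.269 q6 0.009 w 0.085
0.442,-0.167,0.13,-0.3 -> [-0.1241  0.0403  0.0418] turn 0.031 q6 end ~ -0.06
0.442,-0.167,0.02,-0.3 -> [-0.1242  0.0402  0.1518] turn 0.031 q6 end ~ -0.06
```

```bash
python3 -m creep '{"plan":[0.085,-0.1,0.02,0.02,0,0.085,-0.1,0.02,0.02,0,0.085,-0.1,0.02,0.02,0,0.085,-0.1,0.02,0.02,0,0.085,-0.1,0.02,0.02,0]}'; python3 go.py 0.442,-0.167,0.11,-0.3 0.442,-0.167,0.02,-0.3
python3 - <<'E'
from h import *
snap('wrist','w1.png')
E
```

```text
clock: 2.02
position: [0.4299, -0.1353, 0.1523]
ee_rot: [0.793, 0.609, 0.0, 0.0]
force: [-0.0, 0.3, -0.1]
gripper_width: 0.085
finger_force: 0.0
t 2.02 pos [ 0.4299 -0.1353  0.1523] yaw -0.261 q6 -0.215 w 0.085
0.442,-0.167,0.11,-0.3 -> [-0.0275  0.0199  0.0423] turn 0.039 q6 end ~ -0.06
0.442,-0.167,0.02,-0.3 -> [-0.0275  0.0199  0.1323] turn 0.039 q6 end ~ -0.06
```

View pics/w1.png

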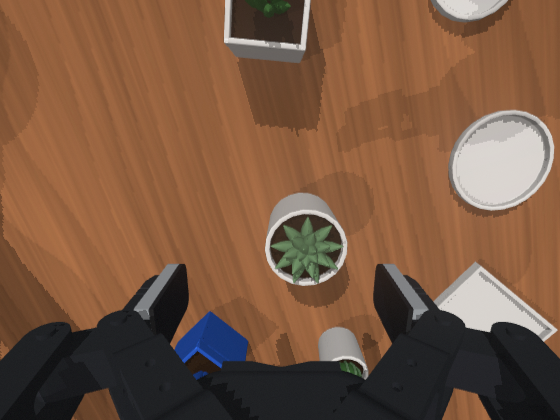

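The wrist picture shows the large pot's rim centred at (306,246). I'll check this against the fit.

```bash
cat >> h.py <<'E'
from scipy.spatial.transform import Rotation as Ro
def wray(uv,z,s=None,c=None):
    s=s or manip.observe(); c=c or manip.read_camera('wrist'); T=c['tool_from_camera']; R=Ro.from_quat(s['ee_rot']).as_matrix()
    f=210/np.tan(np.radians(c['fovy']/2)); r=R@T[:3,:3]@np.array([(uv[0]-c['cx'])/f,(uv[1]-c['cy'])/f,1]); p=s['position']+R@T[:3,3]
    return (p+r*(z-p[2])/r[2]).round(4)
E
python3 - <<'E'
from h import *
print('pot rim',wray((306,246),.062),'saucer rim',wray((501,160),.010))
E
```

```text
pot rim [ 0.4419 -0.1662  0.062 ] saucer rim [ 0.6281 -0.1534  0.01  ]
```

```bash
python3 -m creep '{"plan":[0.085,-0.0275,0.02,0.02,0.039,0.085,-0.0275,0.02,0.042,0.039,0.085,-0.0275,0.02,0.042,0.039,0.085,-0.0275,0.02,0.042,0.039]}'; python3 go.py 0.442,-0.167,0.02,-0.3
```

```text
clock: 2.68
position: [0.4422, -0.1679, 0.1108]
ee_rot: [0.805, 0.593, 0.0, 0.0]
force: [0.3, -1.0, -0.7]
gripper_width: 0.0848
finger_force: 0.0
t 2.67 pos [ 0.4422 -0.1679  0.1108] yaw -0.301 q6 -0.225 w 0.0848
0.442,-0.167,0.02,-0.3 -> [ 0.0008 -0.0005  0.0908] turn -0.001 q6 end ~ -0.06
```

```bash
python3 -m creep '{"plan":[0.085,0,0,0.03,0,0.085,0,0,0.06,0,0.085,0,0,0.08,0,0.085,0,0,0.09,0,0.085,0,0,0.09,0,0.05,0,0,0.09,0,0.05,0,0,0.09,0,0.05,0,0,0.09,0,0.05,0,0,0.09,0,0.05,0,0,0.09,0]}' 40; python3 go.py 0.442,-0.167,0.16,-0.3 0.6308,-0.1545,0.16,-0.3
```

```text
clock: 3.92
position: [0.4424, -0.1685, 0.0212]
ee_rot: [0.805, 0.593, 0.0, 0.001]
force: [-1.5, 0.4, 6.5]
gripper_width: 0.0643
finger_force: 43.7
t 3.92 pos [ 0.4424 -0.1685  0.0212] yaw -0.301 q6 -0.225 w 0.0643
0.442,-0.167,0.16,-0.3 -> [ 0.0012 -0.0006 -0.1388] turn -0.001 q6 end ~ -0.06
0.6308,-0.1545,0.16,-0.3 -> [ 0.0692  0.176  -0.1385] turn -0.001 q6 end ~ 0.06
```

```bash
python3 -m creep '{"plan":[0.05,0,0,-0.005,0,0.05,0,0,-0.02,0,0.05,0,0,-0.045,0,0.05,0,0,-0.07,0,0.05,0,0,-0.1,0,0.05,0.01,0.03,-0.12,0,0.05,0.025,0.065,-0.12,0,0.05,0.04,0.1,-0.12,0,0.05,0.054,0.135,-0.12,0,0.05,0.066,0.165,-0.12,0]}'; python3 -m creep '{"plan":[0.05,0.003,0.01,0,0,0.05,0.003,0.01,0,0,0.05,0.003,0.01,0,0,0.05,0.003,0.01,0,0]}'; python3 go.py 0.6302,-0.154,0.06,-0.3 0.6302,-0.154,0.025,-0.3;  python3 - <<'E'
from h import *
snap('wrist','w2.png')
E
```

```text
clock: 5.18
position: [0.6199, -0.1538, 0.1397]
ee_rot: [0.805, 0.593, -0.0, -0.0]
force: [-0.3, -0.3, -3.3]
gripper_width: 0.0641
finger_force: 45.6
clock: 5.68
position: [0.6287, -0.1545, 0.1404]
ee_rot: [0.805, 0.593, -0.0, -0.0]
force: [0.1, 0.6, -4.0]
gripper_width: 0.0642
finger_force: 45.8
t 5.67 pos [ 0.6287 -0.1545  0.1404] yaw -0.302 q6 -0.057 w 0.0642
0.6302,-0.154,0.06,-0.3 -> [0.0009 0.0013 0.0804] turn -0.002 q6 end ~ 0.06
0.6302,-0.154,0.025,-0.3 -> [0.0009 0.0013 0.1154] turn -0.002 q6 end ~ 0.06
```

View pics/w2.png

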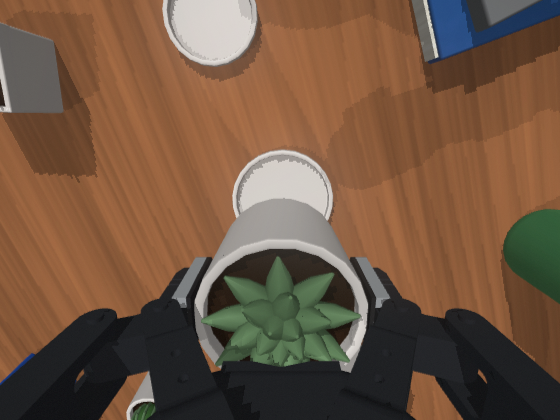

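The large pot hangs upright in the grip over its saucer (rim about (283,195)). Lowering it now.

```bash
python3 -m creep '{"plan":[0.05,0.001,0.0013,0.025,0,0.05,0.001,0.0013,0.055,0,0.05,0.001,0.0013,0.08,0,0.05,0.001,0.0013,0.095,0,0.05,0.001,0.0013,0.105,0,0.05,0.001,0.0013,0.109,0,0.05,0.001,0.0013,0.111,0,0.05,0.001,0.0013,0.112,0,0.05,0.001,0.0013,0.113,0,0.05,0.001,0.0013,0.113,0]}'; python3 go.py 0.6302,-0.154,0.025,-0.3
```

```text
clock: 6.98
position: [0.6311, -0.1537, 0.0273]
ee_rot: [0.805, 0.593, 0.0, 0.0]
force: [0.0, 0.5, -3.6]
gripper_width: 0.0644
finger_force: 45.8
t 6.97 pos [ 0.6311 -0.1537  0.0273] yaw -0.301 q6 -0.055 w 0.0644
0.6302,-0.154,0.025,-0.3 -> [-0.0006 -0.0007  0.0023] turn -0.001 q6 end ~ 0.06
```

```bash
python3 -m creep '{"plan":[0.05,0,0,0.0005,0,0.05,0,0,0.001,0,0.05,0,0,0.0015,0,0.05,0,0,0.002,0,0.05,0,0,0.002,0]}'; python3 go.py 0.6302,-0.154,0.025,-0.3
```

```text
clock: 7.6
position: [0.631, -0.1537, 0.0253]
ee_rot: [0.805, 0.593, 0.0, 0.0]
force: [-1.4, 0.2, -1.9]
gripper_width: 0.064
finger_force: 46.1
t 7.6 pos [ 0.631  -0.1537  0.0253] yaw -0.301 q6 -0.055 w 0.064
0.6302,-0.154,0.025,-0.3 -> [-0.0005 -0.0007  0.0003] turn -0.001 q6 end ~ 0.06
```

```bash
python3 -m creep '{"plan":[0.05,0,0,0.0006,0,0.05,0,0,0.0006,0,0.07,0,0,0.0006,0,0.085,0,0,0.0006,0,0.085,0,0,0.0006,0,0.085,0,0,0.0006,0,0.085,0,0,-0.02,0,0.085,0,0,-0.06,0,0.085,0,0,-0.11,0,0.085,0,0,-0.13,0]}'; python3 -m creep '{"plan":[0.085,0,0,0,0,0.085,0,0,0,0]}' ; python3 go.py 0.4468,-0.3128,0.12,-0.3 0.4468,-0.3128,0.014,-0.3;  python3 - <<'E'
from h import *
snap('wrist','w3.png')
E
```

```text
clock: 8.85
position: [0.6323, -0.1542, 0.1588]
ee_rot: [0.805, 0.593, 0.002, 0.002]
force: [0.1, 0.1, -1.1]
gripper_width: 0.0849
finger_force: 0.0
clock: 9.1
position: [0.6303, -0.1535, 0.1536]
ee_rot: [0.805, 0.593, -0.001, -0.001]
force: [0.8, -0.2, 0.4]
gripper_width: 0.0849
finger_force: 0.0
t 9.1 pos [ 0.6303 -0.1535  0.1536] yaw -0.302 q6 -0.055 w 0.0849
0.4468,-0.3128,0.12,-0.3 -> [-0.2066 -0.1278  0.0339] turn -0.002 q6 end ~ -0.31
0.4468,-0.3128,0.014,-0.3 -> [-0.2067 -0.1276  0.1399] turn -0.002 q6 end ~ -0.31
```

View pics/w3.png

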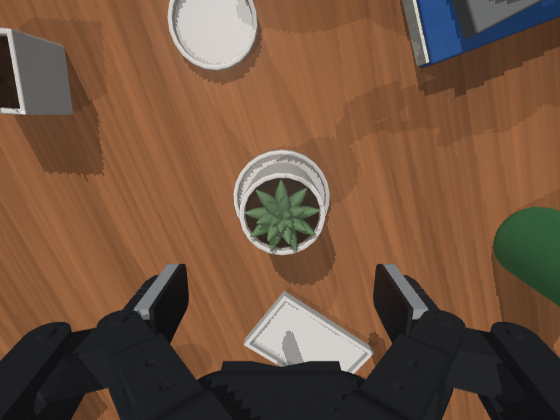

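The large pot stands in its saucer (pot rim about (282,213), inside the saucer rim). Next, the small round pot.

```bash
python3 -m creep '{"plan":[0.085,-0.04,-0.025,0,0,0.085,-0.09,-0.055,0,0,0.085,-0.14,-0.085,0.01,0,0.085,-0.18,-0.11,0.02,0,0.085,-0.2066,-0.1278,0.03,0,0.085,-0.2066,-0.1278,0.034,0,0.085,-0.2066,-0.1278,0.034,0,0.085,-0.2066,-0.1278,0.034,0]}'; python3 go.py 0.4468,-0.3128,0.014,-0.3;  python3 - <<'E'
from h import *
snap('wrist','w4.png')
E
```

```text
clock: 10.15
position: [0.4485, -0.3123, 0.121]
ee_rot: [0.805, 0.593, 0.0, -0.0]
force: [-0.1, 0.4, 0.4]
gripper_width: 0.0848
finger_force: 0.0
t 10.15 pos [ 0.4485 -0.3123  0.121 ] yaw -0.3 q6 -0.449 w 0.0848
0.4468,-0.3128,0.014,-0.3 -> [-0.001  -0.0015  0.107 ] turn -0.0 q6 end ~ -0.31
```

View pics/w4.png

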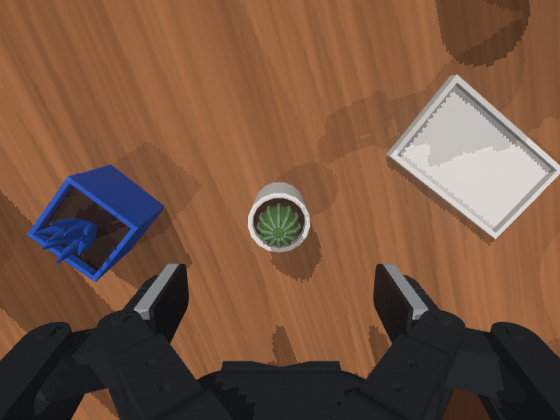

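The small pot's rim is centred at (279,222), between the fingers and clear of the blue pot. Descending and grasping.

```bash
python3 -m creep '{"plan":[0.085,-0.001,-0.0015,0.03,0,0.085,-0.001,-0.0015,0.065,0,0.085,-0.001,-0.0015,0.095,0,0.085,-0.001,-0.0015,0.107,0,0.04,-0.001,-0.0015,0.107,0,0.03,-0.001,-0.0015,0.107,0,0.03,-0.001,-0.0015,0.107,0,0.03,-0.001,-0.0015,0.107,0,0.03,-0.001,-0.0015,0.107,0,0.03,-0.001,-0.0015,0.107,0]}' 40; python3 -m creep '{"plan":[0.03,0,0,0,0]}'; python3 go.py 0.6215,0.0025,0.14,-0.3
```

```text
clock: 11.45
position: [0.4467, -0.3141, 0.0155]
ee_rot: [0.805, 0.593, 0.0, 0.001]
force: [1.1, 2.1, 7.0]
gripper_width: 0.0438
finger_force: 41.1
clock: 11.58
position: [0.4467, -0.3141, 0.0155]
ee_rot: [0.805, 0.593, 0.0, 0.001]
force: [0.9, 0.6, 7.6]
gripper_width: 0.0442
finger_force: 41.1
t 11.57 pos [ 0.4467 -0.3141  0.0155] yaw -0.301 q6 -0.452 w 0.0442
0.6215,0.0025,0.14,-0.3 -> [ 0.3541  0.0732 -0.1246] turn -0.001 q6 end ~ 0.3
```

```bash
python3 -m creep '{"plan":[0.03,0,0,-0.005,0,0.03,0,0,-0.025,0,0.03,0,0,-0.055,0,0.03,0,0,-0.09,0,0.03,0,0,-0.12,0,0.03,0.03,0.007,-0.125,0,0.03,0.07,0.015,-0.125,0,0.03,0.11,0.023,-0.125,0,0.03,0.15,0.031,-0.125,0,0.03,0.19,0.039,-0.125,0]}'; python3 -m creep '{"plan":[0.03,0.04,0.008,0,0,0.03,0.08,0.016,0,0,0.03,0.12,0.025,0,0,0.03,0.15,0.031,0,0,0.03,0.163,0.034,0,0,0.03,0.163,0.034,0,0,0.03,0.163,0.034,0,0]}'; python3 go.py 0.6215,0.0025,0.0195,-0.3;  python3 - <<'E'
from h import *
snap('wrist','w5.png')
E
```

```text
clock: 12.82
position: [0.5398, -0.1425, 0.1393]
ee_rot: [0.805, 0.593, -0.0, -0.0]
force: [0.7, -0.6, -1.9]
gripper_width: 0.0438
finger_force: 41.0
clock: 13.7
position: [0.6199, 0.0008, 0.1391]
ee_rot: [0.806, 0.593, -0.0, -0.0]
force: [0.3, -0.6, -0.8]
gripper_width: 0.0438
finger_force: 41.0
t 13.7 pos [0.6199 0.0008 0.1391] yaw -0.302 q6 0.18 w 0.0438
0.6215,0.0025,0.0195,-0.3 -> [0.0022 0.001  0.1196] turn -0.002 q6 end ~ 0.3
```

View pics/w5.png

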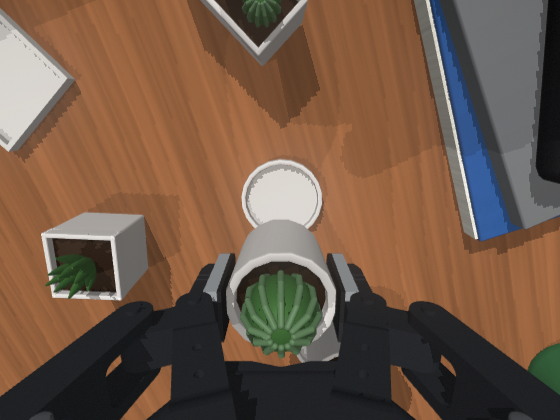

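The small pot is upright and lined up with its saucer (rim centre (282,200)).

```bash
python3 -m creep '{"plan":[0.03,0.002,0.001,0.03,0,0.03,0.002,0.001,0.065,0,0.03,0.002,0.001,0.092,0,0.03,0.002,0.001,0.107,0,0.03,0.002,0.001,0.113,0,0.03,0.002,0.001,0.116,0,0.03,0.002,0.001,0.1175,0,0.03,0.002,0.001,0.1185,0,0.03,0.002,0.001,0.1185,0]}'; python3 go.py 0.6215,0.0025,0.0195,-0.3
```

```text
clock: 14.88
position: [0.6221, 0.0035, 0.021]
ee_rot: [0.805, 0.593, 0.0, 0.0]
force: [-0.0, 0.8, -1.8]
gripper_width: 0.0436
finger_force: 41.0
t 14.88 pos [0.6221 0.0035 0.021 ] yaw -0.301 q6 0.184 w 0.0436
0.6215,0.0025,0.0195,-0.3 -> [-0.0012 -0.0003  0.0015] turn -0.001 q6 end ~ 0.3
```

```bash
python3 -m creep '{"plan":[0.03,-0.001,0,0.0006,0,0.03,-0.001,0,0.0012,0,0.03,-0.001,0,0.0018,0,0.03,-0.001,0,0.0021,0,0.03,-0.001,0,0.0021,0]}'; python3 go.py 0.6215,0.0025,0.0195,-0.3
```

```text
clock: 15.5
position: [0.6217, 0.0025, 0.0196]
ee_rot: [0.805, 0.593, 0.0, 0.0]
force: [-3.8, -0.1, 7.4]
gripper_width: 0.0437
finger_force: 41.7
t 15.5 pos [0.6217 0.0025 0.0196] yaw -0.301 q6 0.182 w 0.0437
0.6215,0.0025,0.0195,-0.3 -> [-0.     -0.0002  0.0001] turn -0.001 q6 end ~ 0.3
```

```bash
python3 -m creep '{"plan":[0.055,0,0,0,0,0.085,0,0,0,0,0.085,0,0,0,0,0.085,0,0,0,0,0.085,0,0,0,0,0.085,0,0,-0.03,0,0.085,0,0,-0.08,0,0.085,0,0,-0.12,0,0.085,0,0,-0.12,0,0.085,0,0,-0.12,0]}';  python3 go.py 0.4593,0.0084,0.14,-0.36;  python3 - <<'E'
from h import *
snap('wrist','w6.png')
E
```

```text
clock: 16.75
position: [0.6212, 0.0026, 0.1379]
ee_rot: [0.805, 0.593, -0.0, -0.0]
force: [-0.5, -0.3, -0.6]
gripper_width: 0.0851
finger_force: 0.0
t 16.75 pos [0.6212 0.0026 0.1379] yaw -0.302 q6 0.182 w 0.0851
0.4593,0.0084,0.14,-0.36 -> [-0.0425 -0.1563 -0.0019] turn 0.058 q6 end ~ 0.38
```

View pics/w6.png

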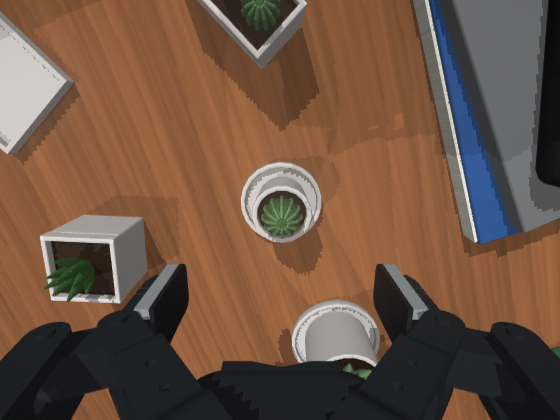

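The small pot sits inside its saucer (pot (281,207), saucer (282,203)). Moving above the square pot.

```bash
python3 -m creep '{"plan":[0.085,-0.01,-0.04,0,0.02,0.085,-0.025,-0.09,0,0.04,0.085,-0.036,-0.13,0,0.058,0.085,-0.0425,-0.1563,0,0.058,0.085,-0.0425,-0.1563,0,0.058,0.085,-0.0425,-0.1563,0,0.058,0.085,-0.0425,-0.1563,0,0.058]}';  python3 go.py 0.4593,0.0084,0.018,-0.36;  python3 - <<'E'
from h import *
snap('wrist','w7.png')
E
```

```text
clock: 17.68
position: [0.4607, 0.0082, 0.1382]
ee_rot: [0.822, 0.569, 0.0, -0.0]
force: [-0.1, -0.9, -1.0]
gripper_width: 0.0851
finger_force: 0.0
t 17.68 pos [0.4607 0.0082 0.1382] yaw -0.36 q6 0.211 w 0.0851
0.4593,0.0084,0.018,-0.36 -> [-0.0003 -0.0014  0.1202] turn 0.0 q6 end ~ 0.38
```

View pics/w7.png

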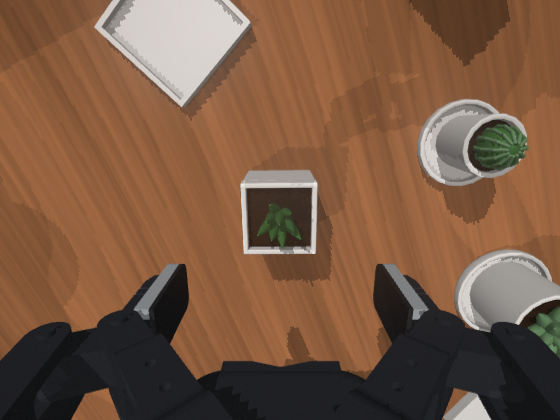

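The square pot's rim corners are at (241,181), (317,180), (316,254) and (243,254), aligned with the tool. The square saucer's corners are at (97,27), (185,106) and (250,23).

```bash
python3 - <<'E'
from h import *
s=manip.observe(); c=manip.read_camera('wrist')
w=lambda u,z: wray(u,z,s,c)
P=[w(u,.056)[:2] for u in [(241,181),(317,180),(316,254),(243,254)]]; print('pot c',np.mean(P,0), 'sides',[np.hypot(*(P[i]-P[i-1])).round(4) for i in range(4)])
Q=[w(u,.01)[:2] for u in [(97,27),(185,106),(250,23)]]
for i in (0,1):
  e=Q[i+1]-Q[i]; print('len',np.hypot(*e),'yaw',np.arctan2(e[1],e[0])%(np.pi/2))
print('c',(Q[0]+Q[2])/2)
E
python3 -m creep '{"plan":[0.085,0,-0.0014,0.03,0,0.085,0,-0.0014,0.065,0,0.085,0,-0.0014,0.1,0,0.085,0,-0.0014,0.119,0,0.085,0,-0.0014,0.119,0,0.05,0,-0.0014,0.119,0,0.04,0,-0.0014,0.119,0,0.04,0,-0.0014,0.119,0,0.04,0,-0.0014,0.119,0,0.04,0,-0.0014,0.119,0]}' 40; python3 -m creep '{"plan":[0.04,0,0,0,0]}'; python3 go.py 0.4325,0.168,0.16,0.46 0.4325,0.168,0.16,-1.11
```

```text
pot c [0.458725 0.00775 ] sides [np.float64(0.0572), np.float64(0.0546), np.float64(0.0578), np.float64(0.0562)]
len 0.08403154169715084 yaw 0.465244201577119
len 0.08059032199960486 yaw 0.471416598086252
c [0.43275 0.16595]
clock: 19.02
position: [0.4595, 0.0087, 0.0206]
ee_rot: [0.822, 0.569, 0.001, 0.001]
force: [0.4, 0.1, 6.2]
gripper_width: 0.0555
finger_force: 43.6
clock: 19.15
position: [0.4595, 0.0087, 0.0206]
ee_rot: [0.822, 0.569, 0.001, 0.001]
force: [0.6, 0.1, 6.9]
gripper_width: 0.0555
finger_force: 43.6
t 19.15 pos [0.4595 0.0087 0.0206] yaw -0.359 q6 0.211 w 0.0555
0.4325,0.168,0.16,0.46 -> [ 0.1397 -0.0809 -0.1395] turn -0.819 q6 end ~ -0.09
0.4325,0.168,0.16,-1.11 -> [ 0.1397 -0.0809 -0.1395] turn 0.751 q6 end ~ 1.48
```

```bash
python3 -m creep '{"plan":[0.04,0,0,-0.005,0,0.04,0,0,-0.025,0,0.04,0,0,-0.055,0,0.04,0,0,-0.09,-0.1,0.04,0.02,-0.012,-0.11,-0.22,0.04,0.045,-0.026,-0.12,-0.36,0.04,0.075,-0.044,-0.12,-0.5,0.04,0.105,-0.061,-0.12,-0.64,0.04,0.13,-0.075,-0.12,-0.76,0.04,0.14,-0.081,-0.12,-0.824]}'; python3 -m creep '{"plan":[0.04,0,0,0,0,0.04,0,0,0,0,0.04,0,0,0,0]}'; python3 go.py 0.4325,0.1673,0.0247,0.465
```

```text
clock: 20.4
position: [0.431, 0.1697, 0.1395]
ee_rot: [0.524, 0.852, -0.0, -0.0]
force: [0.5, -0.0, -3.0]
gripper_width: 0.0555
finger_force: 43.2
clock: 20.78
position: [0.432, 0.1678, 0.1395]
ee_rot: [0.526, 0.85, -0.0, -0.0]
force: [0.8, 0.2, -1.7]
gripper_width: 0.0555
finger_force: 43.3
t 20.77 pos [0.432  0.1678 0.1395] yaw 0.463 q6 -0.258 w 0.0555
0.4325,0.1673,0.0247,0.465 -> [-0.0007  0.0003  0.1148] turn -0.002 q6 end ~ -0.1
```

```bash
python3 -m creep '{"plan":[0.04,-0.0005,0,0.03,0,0.04,-0.0005,0,0.06,0,0.04,-0.0005,0,0.088,0,0.04,-0.0005,0,0.103,0,0.04,-0.0005,0,0.109,0,0.04,-0.0005,0,0.112,0,0.04,-0.0005,0,0.1135,0,0.04,-0.0005,0,0.1142,0,0.04,-0.0005,0,0.1148,0,0.04,-0.0005,0,0.1148,0]}'; python3 go.py 0.4325,0.1673,0.0247,0.465
```

```text
clock: 22.02
position: [0.4323, 0.168, 0.0249]
ee_rot: [0.525, 0.851, 0.0, 0.0]
force: [-0.2, 0.7, -3.2]
gripper_width: 0.0553
finger_force: 43.3
t 22.02 pos [0.4323 0.168  0.0249] yaw 0.465 q6 -0.259 w 0.0553
0.4325,0.1673,0.0247,0.465 -> [-0.0007 -0.0001  0.0002] turn -0.0 q6 end ~ -0.1
```

```bash
python3 -m creep '{"plan":[0.04,0,0,0.0005,0,0.04,0,0,0.001,0,0.04,0,0,0.001,0]}'
```

```text
clock: 22.4
position: [0.4323, 0.168, 0.0246]
ee_rot: [0.525, 0.851, 0.0, 0.0]
force: [-4.8, -1.4, 9.3]
gripper_width: 0.0553
finger_force: 44.6
```

Contact made; releasing, then on to the oblong pot (grip yaw about 0.46–0.5).

```bash
python3 -m creep '{"plan":[0.065,0,0,0,0,0.085,0,0,0,0,0.085,0,0,0,0,0.085,0,0,0,0,0.085,0,0,0,0,0.085,0,0,-0.03,0,0.085,0,0,-0.08,0,0.085,0,0,-0.12,0,0.085,0,0,-0.12,0,0.085,0,0,-0.12,0]}';  python3 go.py 0.6381,0.1642,0.14,0.48
```

```text
clock: 23.65
position: [0.4316, 0.1678, 0.1431]
ee_rot: [0.525, 0.851, -0.0, -0.0]
force: [-0.4, 0.5, -1.1]
gripper_width: 0.0851
finger_force: 0.0
t 23.65 pos [0.4316 0.1678 0.1431] yaw 0.464 q6 -0.259 w 0.0851
0.6381,0.1642,0.14,0.48 -> [-0.0957  0.183   0.003 ] turn -0.016 q6 end ~ -0.23
```

```bash
python3 -m creep '{"plan":[0.085,-0.02,0.04,0,0,0.085,-0.048,0.09,0,-0.01,0.085,-0.074,0.14,0,-0.016,0.085,-0.09,0.17,0,-0.016,0.085,-0.0957,0.183,0.003,-0.016,0.085,-0.0957,0.183,0.003,-0.016,0.085,-0.0957,0.183,0.003,-0.016,0.085,-0.0957,0.183,0.003,-0.016]}';  python3 go.py 0.6381,0.1642,0.014,0.48;  python3 - <<'E'
from h import *
snap('wrist','w8.png')
E
```

```text
clock: 24.65
position: [0.6379, 0.1645, 0.1407]
ee_rot: [0.518, 0.855, -0.0, -0.0]
force: [0.3, 0.2, -0.3]
gripper_width: 0.0851
finger_force: 0.0
t 24.65 pos [0.6379 0.1645 0.1407] yaw 0.481 q6 -0.345 w 0.0851
0.6381,0.1642,0.014,0.48 -> [-4.000e-04  1.000e-04  1.267e-01] turn 0.001 q6 end ~ -0.23
```

View pics/w8.png

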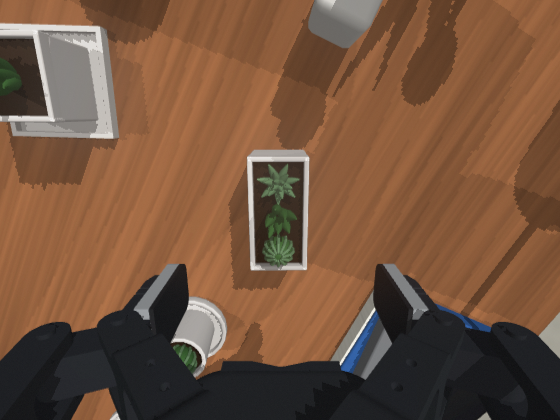

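The oblong pot's rim corners are at (248,158), (308,157), (307,269) and (250,270). It's centred and aligned with the tool.

```bash
python3 -m creep '{"plan":[0.07,0,0,0.03,0,0.07,0,0,0.065,0,0.07,0,0,0.1,0,0.07,0,0,0.125,0,0.07,0,0,0.125,0,0.035,0,0,0.125,0,0.035,0,0,0.125,0,0.035,0,0,0.125,0,0.035,0,0,0.125,0,0.035,0,0,0.125,0]}' 45; python3 -m creep '{"plan":[0.035,0,0,0,0]}'; python3 go.py 0.6096,-0.3228,0.14,0.654
```

```text
clock: 25.95
position: [0.6396, 0.1645, 0.0177]
ee_rot: [0.519, 0.855, 0.001, 0.001]
force: [-0.8, -0.3, 6.7]
gripper_width: 0.0452
finger_force: 48.7
clock: 26.08
position: [0.6397, 0.1645, 0.0177]
ee_rot: [0.519, 0.855, 0.001, 0.001]
force: [-0.2, 0.3, 6.0]
gripper_width: 0.045
finger_force: 48.7
t 26.07 pos [0.6397 0.1645 0.0177] yaw 0.481 q6 -0.345 w 0.045
0.6096,-0.3228,0.14,0.654 -> [-0.4184 -0.2516 -0.1226] turn -0.173 q6 end ~ -1.14
```

```bash
python3 -m creep '{"plan":[0.035,0,0,-0.005,0,0.035,0,0,-0.025,0,0.035,0,0,-0.06,0,0.035,0,0,-0.1,0,0.035,0,0,-0.135,0,0.035,-0.02,-0.012,-0.145,0,0.035,-0.05,-0.03,-0.145,-0.02,0.035,-0.084,-0.05,-0.145,-0.03,0.035,-0.118,-0.071,-0.145,-0.05,0.035,-0.152,-0.091,-0.145,-0.07]}'; python3 -m creep '{"plan":[0.035,-0.034,-0.02,0,-0.02,0.035,-0.068,-0.04,0,-0.04,0.035,-0.102,-0.061,0,-0.06,0.035,-0.136,-0.081,0,-0.075,0.035,-0.17,-0.102,0,-0.09,0.035,-0.204,-0.122,0,-0.1,0.035,-0.238,-0.143,0,-0.1,0.035,-0.26,-0.156,0,-0.1,0.035,-0.266,-0.161,0,-0.1,0.035,-0.266,-0.161,0,-0.1]}';  python3 -m creep '{"plan":[0.035,0,0,0,0,0.035,0,0,0,0]}'; python3 go.py 0.6096,-0.3228,0.0217,0.652;  python3 - <<'E'
from h import *
snap('wrist','w9.png')
E
```

```text
clock: 27.32
position: [0.6271, -0.015, 0.1602]
ee_rot: [0.488, 0.873, -0.0, -0.001]
force: [0.7, -0.9, -2.2]
gripper_width: 0.0456
finger_force: 47.9
clock: 28.58
position: [0.6293, -0.3236, 0.1602]
ee_rot: [0.445, 0.896, 0.0, -0.001]
force: [0.2, 0.0, -3.1]
gripper_width: 0.0454
finger_force: 47.8
clock: 28.82
position: [0.6304, -0.3223, 0.1609]
ee_rot: [0.443, 0.896, 0.0, 0.0]
force: [0.4, 0.4, -3.2]
gripper_width: 0.0455
finger_force: 47.8
t 28.82 pos [ 0.6304 -0.3223  0.1609] yaw 0.652 q6 -1.233 w 0.0455
0.6096,-0.3228,0.0217,0.652 -> [ 0.0122 -0.0169  0.1392] turn -0.0 q6 end ~ -1.14
```

View pics/w9.png

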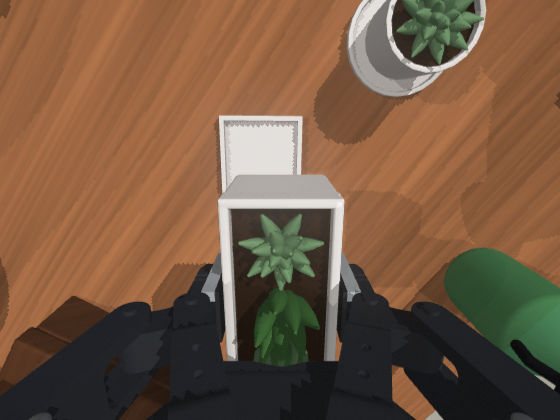

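The pot is parallel to the oblong saucer, whose far corners are at (220,117) and (302,117). I'll shift over it and check those corners against the fit.

```bash
python3 - <<'E'
from h import *
import pickle
from fit import O,outline
s=manip.observe();c=manip.read_camera('wrist')
print(wray((220,117),.01,s,c),wray((302,117),.01,s,c)); r=pickle.load(open('res.pkl','rb'))['saucer_oblong']; print(r,outline(O['saucer_oblong'],r)[4:].round(4))
E
python3 -m creep '{"plan":[0.035,0.006,-0.008,0.01,0,0.035,0.0122,-0.0169,0.03,0,0.035,0.0122,-0.0169,0.05,0,0.035,0.0122,-0.0169,0.08,0,0.035,0.0122,-0.0169,0.1,0,0.035,0.0122,-0.0169,0.11,0,0.035,0.0122,-0.0169,0.11,0,0.035,0.0122,-0.0169,0.11,0]}'; python3 go.py 0.6096,-0.3228,0.0217,0.652
```

```text
[ 0.5447 -0.2984  0.01  ] [ 0.6025 -0.2545  0.01  ]
[ 0.60957551 -0.32284256  2.21949878] [[ 0.5438 -0.2974  0.01  ]
 [ 0.6163 -0.393   0.01  ]
 [ 0.6753 -0.3483  0.01  ]
 [ 0.6028 -0.2527  0.01  ]]
clock: 29.92
position: [0.61, -0.3242, 0.0519]
ee_rot: [0.444, 0.896, -0.0, 0.001]
force: [0.2, -0.1, -1.7]
gripper_width: 0.0458
finger_force: 47.8
t 29.93 pos [ 0.61   -0.3242  0.0519] yaw 0.651 q6 -1.25 w 0.0458
0.6096,-0.3228,0.0217,0.652 -> [0.0014 0.0005 0.0302] turn -0.001 q6 end ~ -1.14
```

```bash
python3 -m creep '{"plan":[0.035,0.001,0,0.012,0,0.035,0.001,0,0.021,0,0.035,0.001,0,0.026,0,0.035,0.001,0,0.028,0,0.035,0.001,0,0.0287,0,0.035,0.001,0,0.0293,0,0.035,0.001,0,0.0299,0,0.035,0.001,0,0.0303,0,0.035,0.001,0,0.0303,0]}'; python3 go.py 0.6096,-0.3228,0.0217,0.652
```

```text
clock: 31.05
position: [0.6089, -0.3233, 0.0217]
ee_rot: [0.444, 0.896, -0.0, 0.001]
force: [-3.1, 1.6, 6.4]
gripper_width: 0.0454
finger_force: 48.9
t 31.05 pos [ 0.6089 -0.3233  0.0217] yaw 0.651 q6 -1.25 w 0.0454
0.6096,-0.3228,0.0217,0.652 -> [-0.0001  0.0008  0.    ] turn -0.001 q6 end ~ -1.14
```

Contact, so release and rise. Then I'll take the final pictures.

```bash
python3 -m creep '{"plan":[0.055,0,0,0,0,0.075,0,0,0,0,0.075,0,0,0,0,0.075,0,0,0,0,0.075,0,0,0,0,0.075,0,0,-0.03,0,0.075,0,0,-0.08,0,0.075,0,0,-0.13,0,0.075,0,0,-0.17,0,0.075,0,0,-0.17,0]}'; python3 -m creep '{"plan":[0.075,0.0,-0.06,-0.05,0,0.075,0,-0.12,-0.1,0,0.075,0,-0.18,-0.1,0,0.075,0,-0.24,-0.1,0,0.075,0,-0.24,-0.1,0,0.075,0,-0.24,-0.1,0]}'
python3 - <<'E'
from h import *
a=snap('scene','f_scene.png')[1]['color'];b=snap('side','f_side.png')[1]['color']
A=cv2.resize(a[110:370,120:440],(800,600),interpolation=cv2.INTER_CUBIC); B=cv2.resize(b[80:420,170:490],(565,600),interpolation=cv2.INTER_CUBIC)
cv2.imwrite('pics/fs.png',A);cv2.imwrite('pics/fd.png',B)
E
```

```text
clock: 32.3
position: [0.6102, -0.3242, 0.195]
ee_rot: [0.444, 0.896, -0.001, 0.004]
force: [-0.7, -0.2, 0.4]
gripper_width: 0.0749
finger_force: 0.0
clock: 33.05
position: [0.4168, -0.469, 0.2895]
ee_rot: [0.445, 0.895, 0.001, -0.001]
force: [-0.2, 0.6, 0.3]
gripper_width: 0.0752
finger_force: 0.0
```

View pics/fs.png

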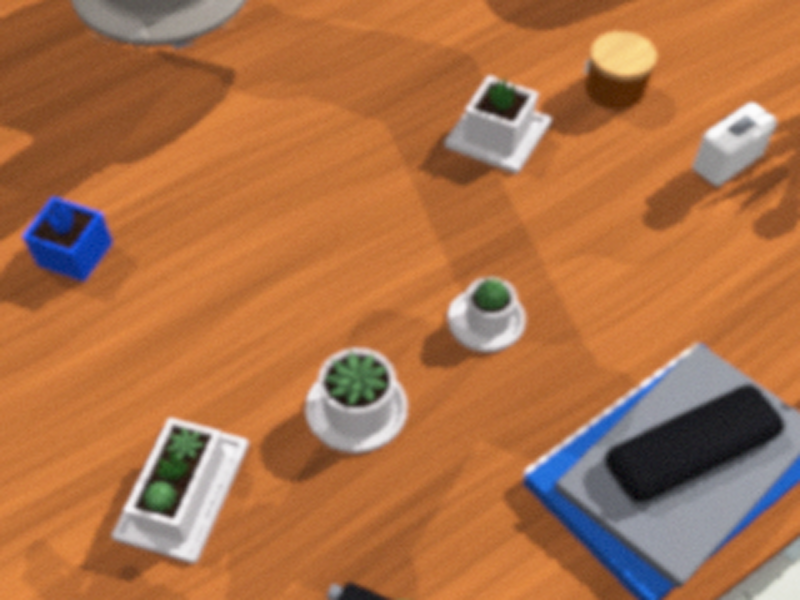

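View pics/fd.png

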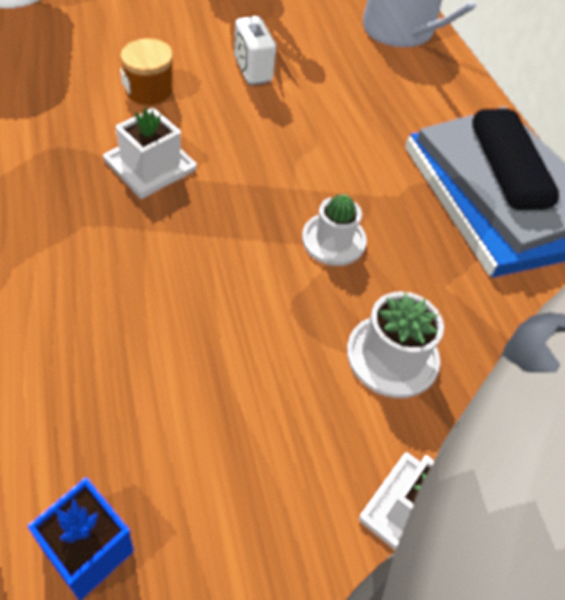

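All four pots look seated, and the clock and candle haven't moved. One numeric check on the oblong, since its gap looks uneven in this view.

Run:
```python
from fit import *
res=pickle.load(open('res.pkl','rb')); c=d['scene'][1]
def P(z,p,b): 
    o=outline((b,z),p)[4:]; return ((proj(c,o)-[120,110])*[2.5,600/260]).round(0).tolist()
print('rim pred',P(.054,res['saucer_oblong'],box(.092,.046)))
print('rim pred square',P(.06,res['saucer_square'],box(.056,.056)))
f=cv2.imread('pics/f_scene.png'); e=cv2.resize(f[280:360,155:230],(750,600)[:2],interpolation=cv2.INTER_CUBIC); 
q=((proj(c,outline((box(.092,.046),.054),res['saucer_oblong'])[4:])-[155,280])*[10,7.5]).astype(int); cv2.polylines(e,[q],True,(0,0,255),1)
cv2.imwrite('pics/fo.png',e)
```

```text
rim pred [[167.0, 415.0], [122.0, 508.0], [175.0, 522.0], [218.0, 429.0]]
rim pred square [[535.0, 91.0], [486.0, 74.0], [463.0, 107.0], [513.0, 125.0]]
```

View pics/fo.png

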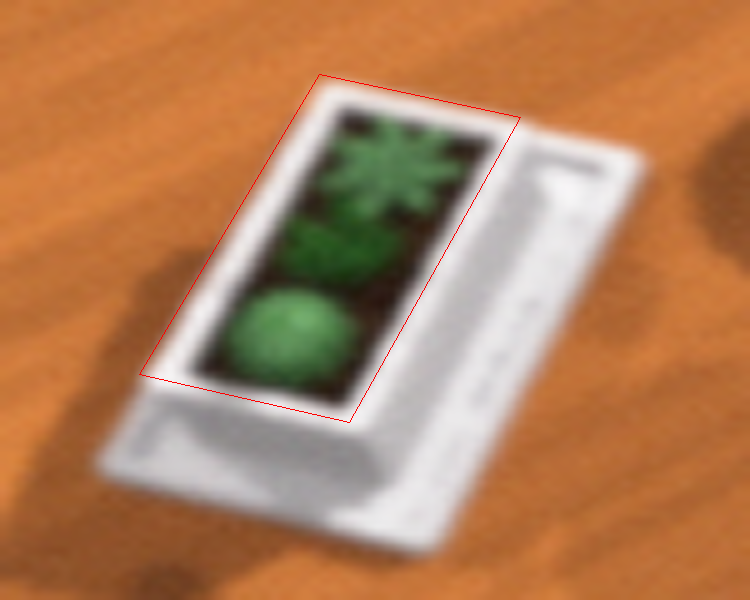

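The oblong's rim is within about 2 mm of centred and square in its saucer. Handing in.

```bash
python3 -c "
from rig import manip
print(manip.sign_off())"
```

```text
the job is handed in; nothing more can be done
None
```

All four planters are upright in their own matching saucers, set down gently with the saucers, clock and candle left in place, and the job was handed in at about 33 s.

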